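# Close up the spice rack row, add the salt shaker, shut the bar

## Robot

A 7-joint arm with a two-finger parallel gripper is mounted at the origin on a cart in front of the work surface, level with it; the furniture and walls round the work are solid. World frame = base frame: x ahead of the robot, y to its left, z up, the work surface at z = 0. Lengths are in m, angles in rad, forces in N, time in s.
With the tool pointing down it reaches from about 0.425 to 0.925 m from the base axis. Payload 6.8 kg.
Tool frame: the origin (TCP) lies at the very end of the fingers, on their centre line; the grasp point (between the pads) lies 19 mm behind it; z points along the fingers, y is the line along which they close (so a half turn about z gives the same grasp; the last joint's range is limited). The gripper opens to 85 mm and grips with 20 to 120 N. Pads are 22 mm wide; open, the fingers measure 114 mm over their backs; the gripper's body (76 mm by 85 mm) begins 54 mm behind the grasp point. The pads swing forward as they close: fully open they stand 13 mm farther back than shut.
Start: joints at [-1.433, 0.477, 0.022, 1.555, -0.011, 1.109, -0.083], TCP at [0.164, 0.655, 0.209] pointing down, gripper open.
Joint ranges: [-2.96, 2.96], [-0.34, 2.1], [-1.41, 1.46], [0.24, 2.44], [-1.37, 4.51], [0.17, 1.92], [-2.96, 2.96]. Speed limits (rad/s): [2.39, 2.39, 3.14, 3.14, 3.14, 3.14, 3.14].

## Interface

Orientations are given as a unit quaternion [w, x, y, z].
In Python, from station import bot gives the robot as it stands. The module is installed in compiled form; this text tells all that it offers.
- The arm moves only by the shell command python3 -m jog 'ROWS' [OPENING] [FORCE]. ROWS is JSON, a list of rows, each a list of 4 numbers: the shift along the tool's x, y, z in cm, then the turn about the tool's z in rad. In form: [[x, y, z, spin], ...]. A call has 1 to 20 rows; each row is the pose to reach, as a shift and turn from the pose commanded when the call began, along the tool's axes at that moment; what a row does not reach only later rows make up. A row lasts 1/12 s, in which the tool goes at most 41.7 mm and 7.16 degrees, less where a joint would pass 70% of its speed; a pose out of reach is approached as far as the arm can. A call with a gripper value outside its range is refused whole. OPENING is the closure, from -1 (fully open) to 1 (shut), set as the call begins (- or left out, the last holds). The fingers move at their own pace and stop on an object; FORCE is the grip in N (left out, the last holds). Time passes only in rows, so rows that repeat a pose let the fingers close. It gives the time, the measured TCP pose, the force, the opening and the grip force at its end, in the units of the state.
- bot.get_obs(): the state, without advancing time (a new reading comes with each control period).
- bot.read_camera(name): name is "scene" or "top"; returns a dict with "pixels" (420x560x3 uint8, red, green, blue), "depth" (420x560 float32, m along the optical axis (not along the pixel's ray), 0 where there is no reading), "fovy" (degrees; the focal length in pixels is half the picture's height over the tangent of half this angle, whatever the lens; pixels are square), "cx", "cy" (the principal point, pixels), "pose" (4x4, takes a point from camera to world coordinates). Camera axes: x right, y down, z forward; pixel columns grow to the right and rows downward; lengths in m; the calibration is good to about 2 mm. A picture is of the moment at which its call begins.
- bot.hand_in(): hands the job in; it is judged then, once.
The state is a dict: "t": time; "q": joint angles; "joint_vel": joint speeds; "joint_torque": joint torques, N m; "eef_pos": TCP position; "tool_rot": TCP orientation; "contact_force": force on the tool from outside, world axes, zero at the start; "torque": the same for the moment, N m; "gripper_width": opening from 0.0 (shut) to 1.0 (fully open); "grasp_force": force on a finger pad.
Only numpy, scipy, OpenCV 4.12 (cv2) and the standard library are available. Lean on these libraries where they do the work, as an engineer would, in place of code of your own. Each camera call takes 0.05 s, during which the arm holds its last target. There are 200 camera calls.

## Task

The four spice jars in the little rack have crept apart. Without lifting them, slide the whole row along the rack as one straight line until the jars touch each other and the first is pressed lightly home against the wooden end block: feel it seat with about half a kilo of push on the block, and never as much as a full kilo. Then stand the salt shaker upright in the space this leaves behind the last jar, on the rack's centre line like the others, and swing the steel bar fully shut across the open end. Keep everything upright and leave the garlic and the teaspoon where they are.

Things in the scene. Friction and masses are not known exactly. Their poses are not given: they have to be found in the camera images.
- rack: single-lane spice rack, fixed to the counter: brown board 262 x 96 x 6 mm (jars stand on it, sliding friction about 0.35), a steel rod along each side, 62 mm apart inside, tops 29 mm above the counter; two gate posts up to 47 mm at x = 116, y = -40 and +40 mm. Origin: on the counter under mid-lane. x: along the lane's centre line from the closed to the open end; y across; z up
- end_block: rigid upright wooden block closing one end of the rack, 18 mm thick, 96 mm wide, top 84 mm above the counter. Origin and axes are the rack's; its inner face is at x = -105 mm. From there to the shut bar's inner face (x = 112.5 mm) is 217.5 mm; the four jars touching in a straight row take 166 mm of it
- row_end (a point): point on the inner face of the end block, on the lane's centre line, at the height of the board's top (6 mm); axes as the rack's
- bar_pivot (a point): point on the upright pivot axis of the steel swing bar, at the bar's mid-height (43 mm above the counter), at x = 116, y = -40 mm in the rack's frame; axes as the rack's
- bar_tip (a point): point in the knob at the free end of the swing bar, 78 mm from the pivot at 43 mm above the counter; its y axis points along the bar away from the pivot
- gate (a joint): angle of the steel swing bar (7 mm thick, from 36 to 50 mm above the counter, round knob 12 mm across at its tip) about its upright pivot: 0 = fully shut, square across the open end, against a stop; grows as it swings outward, tip toward the rack's +x, then toward -y, up to 2.3. Starts open; light friction (about 0.5 N at mid-bar) keeps it where it is left
- jar_1: first of four jars: a full glass spice jar with a screw lid, 43 mm across (widest at the lid, straight-sided) and 96 mm tall, about 0.2 kg, standing in the rack. Origin: centre of its underside; z up its axis. The four jars stand in any order, with gaps
- jar_2: second of four jars: a full glass spice jar with a screw lid, 41 mm across (widest at the lid, straight-sided) and 106 mm tall, about 0.2 kg, standing in the rack. Origin: centre of its underside; z up its axis
- jar_3: third of four jars: a full glass spice jar with a screw lid, 41 mm across (widest at the lid, straight-sided) and 105 mm tall, about 0.2 kg, standing in the rack. Origin: centre of its underside; z up its axis
- jar_4: fourth of four jars: a full glass spice jar with a screw lid, 41 mm across (widest at the lid, straight-sided) and 106 mm tall, about 0.2 kg, standing in the rack. Origin: centre of its underside; z up its axis
- salt_shaker: glass salt shaker, 44 mm across and 90 mm tall in all (straight body up to 66 mm, then a domed metal top 34 mm across), about 0.15 kg, standing on the counter on the rack's +y side, the robot's side. Origin: centre of its underside; z up its axis
- garlic: bulb of garlic, 53 mm across and tall, on the counter beyond the rack; a bystander. Origin: centre of its underside
- teaspoon: metal teaspoon, 130 x 27 x 11 mm, lying on the counter; a bystander. Origin: centre of its underside, x along it
Mind the look-alikes: they are no part of the job. What is shaped like the salt_shaker but blue or orange is not meant.

How it is judged:
By the outcome, as a careful person would: the job done as asked, in the order asked, and still so for the second after the job is handed in, with the robot touching nothing.
It also fails if it takes over 72 s, if anything falls off the work surface, if the arm or the gripper's body presses on something with over 40 N, if the wrist force passes 120 N, or if a joint passes its speed limit or range.

## Working session

There is one attempt and no reset: what is moved stays moved. The work goes in short steps, Python scripts to look and compute and a shell command to move; the robot and the scene stay as the last step left them, time stands still between calls to the robot, and variables do not carry over. Pictures are saved under pics/ and viewed, at most 10 in all, crops included, and the job is handed in when it is done.

```bash
mkdir -p pics; cat > h.py <<'E'
import numpy as np, cv2
from station import bot
def cam(n):
    c=bot.read_camera(n); H=c["pixels"].shape[0]; c["f"]=H/2/np.tan(np.radians(c["fovy"])/2); return c
def ray(c,u,v,z):
    P=np.array(c["pose"]); d=P[:3,:3]@np.array([(u-c["cx"])/c["f"],(v-c["cy"])/c["f"],1]); o=P[:3,3]
    return o+d*(z-o[2])/d[2]
def cloud(c):
    P=np.array(c["pose"]); d=c["depth"]; v,u=np.mgrid[:d.shape[0],:d.shape[1]]
    X=np.stack([(u-c["cx"])/c["f"]*d,(v-c["cy"])/c["f"]*d,d],-1)
    return X@P[:3,:3].T+P[:3,3]
def proj(c,p):
    P=np.array(c["pose"]); q=P[:3,:3].T@(np.array(p)-P[:3,3]); return c["cx"]+c["f"]*q[0]/q[2],c["cy"]+c["f"]*q[1]/q[2]
def save(c,n): cv2.imwrite("pics/"+n+".png",c["pixels"][...,::-1])
E
python3 - <<'E'
from h import *
for n in("scene","top"):
    c=cam(n);save(c,n+"0");np.savez("pics/"+n+"0.npz",**c);print(n,c["f"],np.round(c["pose"],3).tolist())
o=bot.get_obs();print({k:np.round(v,3).tolist() for k,v in o.items()})
E
```

```text
scene 434.97491439604875 [[-0.866, -0.278, 0.416, 0.116], [-0.5, 0.487, -0.716, 0.935], [-0.004, -0.828, -0.561, 0.544], [0.0, 0.0, 0.0, 1.0]]
top 422.6349567001767 [[-0.014, -0.971, 0.238, 0.296], [-1.0, 0.013, -0.007, 0.324], [0.004, -0.238, -0.971, 0.902], [0.0, 0.0, 0.0, 1.0]]
{'t': 0.1, 'q': [-1.433, 0.478, 0.022, 1.556, -0.012, 1.109, -0.083], 'joint_vel': [0.0, 0.001, 0.0, -0.004, 0.002, 0.0, -0.001], 'joint_torque': [0.005, -59.776, 1.614, -28.195, 0.013, 0.005, -0.0], 'eef_pos': [0.164, 0.654, 0.208], 'tool_rot': [-0.0, 0.123, 0.992, -0.001], 'contact_force': [0.465, 0.134, 0.146], 'torque': [-0.018, -0.035, 0.016], 'grasp_force': 0.0, 'gripper_width': 0.996}
```

View pics/scene0.png

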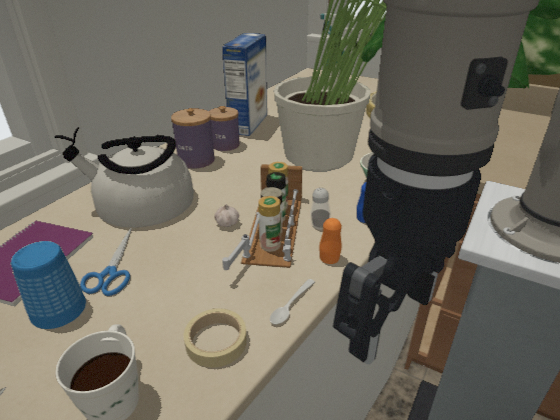

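View pics/top0.png

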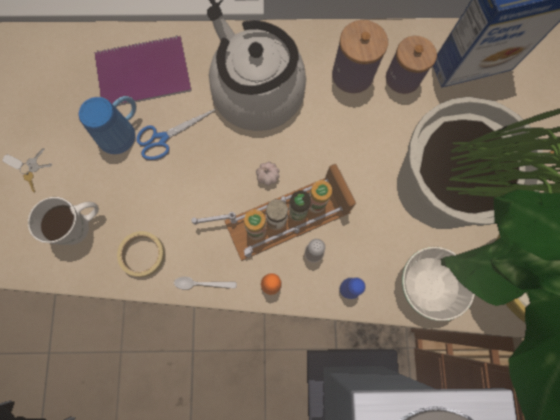

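The scene view shows the rack near (275,220), with the clear salt shaker at (320,208), orange at (331,240) and blue at (362,200). In the top view the rack runs from the end block (343,188) to the open end (238,240), and the bar is open at (195-232,218). Shaker candidates in the top view are clear glass with a grey top (316,249), orange (271,284) and blue (352,288). The clear one fits, and I'll confirm it in a crop.

```bash
python3 - <<'E'
from h import *
c=dict(np.load("pics/top0.npz"));c={k:(v if v.ndim else float(v)) for k,v in c.items()}
im=c["pixels"][...,::-1];cr=im[145:305,180:380];cv2.imwrite("pics/crop.png",cv2.resize(cr,None,fx=3.7,fy=3.7,interpolation=cv2.INTER_CUBIC))
X=cloud(c);Z=X[...,2]
roi=np.zeros(Z.shape,bool);roi[145:305,180:380]=1
print("table z",np.median(Z[260:275,200:230]))
for lo,hi in((.034,.056),(.06,.078),(.078,.092),(.092,.115)):
    m=(roi&(Z>lo)&(Z<hi)).astype(np.uint8)
    n,l,s,ce=cv2.connectedComponentsWithStats(m)
    for i in range(1,n):
        if s[i,4]>12: p=X[l==i];print(lo,s[i].tolist(),ce[i].round(1),np.median(p,0).round(4),p.min(0).round(3),p.max(0).round(3))
# board: brown
hsv=cv2.cvtColor(c["pixels"],cv2.COLOR_RGB2HSV)
m=(roi&(hsv[...,1]>120)&(hsv[...,0]<16)&(Z<.012)&(Z>0.002)).astype(np.uint8)
n,l,s,ce=cv2.connectedComponentsWithStats(m)
pts=X[(m>0)][:,:2].astype(np.float32);print(len(pts),cv2.minAreaRect(pts))
m=(roi&(hsv[...,1]>100)&(hsv[...,0]<18)&(Z<.09)&(Z>0.002))
pts=X[m][:,:2].astype(np.float32);print(len(pts),cv2.minAreaRect(pts))
E
```

```text
table z -7.621334024332516e-05
0.034 [259, 162, 18, 19, 231] [267.5 170.9] [0.6033 0.3252 0.0388] [0.585 0.308 0.034] [0.627 0.345 0.055]
0.034 [326, 171, 28, 41, 128] [337.2 193.3] [0.5502 0.1802 0.0449] [0.512 0.149 0.034] [0.599 0.199 0.056]
0.034 [311, 203, 15, 7, 41] [316.9 207.1] [0.52   0.2245 0.0464] [0.518 0.206 0.034] [0.528 0.236 0.055]
0.034 [289, 210, 18, 9, 42] [296.8 215.6] [0.5019 0.2667 0.0435] [0.499 0.246 0.034] [0.518 0.282 0.054]
0.034 [193, 212, 43, 13, 200] [216. 218.] [0.4996 0.434  0.0497] [0.489 0.394 0.035] [0.512 0.483 0.056]
0.034 [266, 217, 21, 11, 45] [275.1 223.8] [0.4851 0.3119 0.044 ] [0.481 0.289 0.034] [0.5   0.33  0.056]
0.034 [247, 228, 19, 10, 39] [256.7 234.6] [0.4627 0.3493 0.0453] [0.46  0.333 0.034] [0.476 0.37  0.056]
0.034 [305, 243, 20, 19, 98] [312.5 255.2] [0.4168 0.2393 0.0448] [0.409 0.212 0.034] [0.447 0.251 0.056]
0.034 [245, 246, 8, 9, 30] [248.5 250.2] [0.4319 0.3664 0.0364] [0.426 0.36  0.034] [0.44  0.375 0.047]
0.034 [261, 275, 21, 19, 78] [268.7 287. ] [0.3546 0.332  0.0433] [0.345 0.301 0.034] [0.381 0.342 0.055]
0.034 [341, 
[... 1519 characters left out ...]
99 0.086 ] [0.349 0.304 0.078] [0.381 0.335 0.091]
0.078 [348, 277, 18, 18, 239] [356.6 285.8] [0.3537 0.1582 0.0858] [0.339 0.141 0.078] [0.371 0.174 0.091]
0.092 [290, 180, 42, 32, 751] [310.7 195.7] [0.5271 0.2406 0.1107] [0.5   0.202 0.092] [0.56  0.282 0.115]
0.092 [266, 199, 22, 22, 383] [276.7 209.5] [0.503  0.3084 0.1015] [0.482 0.289 0.092] [0.525 0.33  0.106]
0.092 [244, 209, 22, 23, 386] [254.7 220.1] [0.4795 0.3511 0.1112] [0.461 0.332 0.092] [0.502 0.373 0.115]
596 ((0.506175696849823, 0.2960057854652405), (0.09128956496715546, 0.2306290566921234), 23.019651412963867)
2166 ((0.4682680666446686, 0.26729369163513184), (0.18874968588352203, 0.25611191987991333), 23.252897262573242)
```

View pics/crop.png

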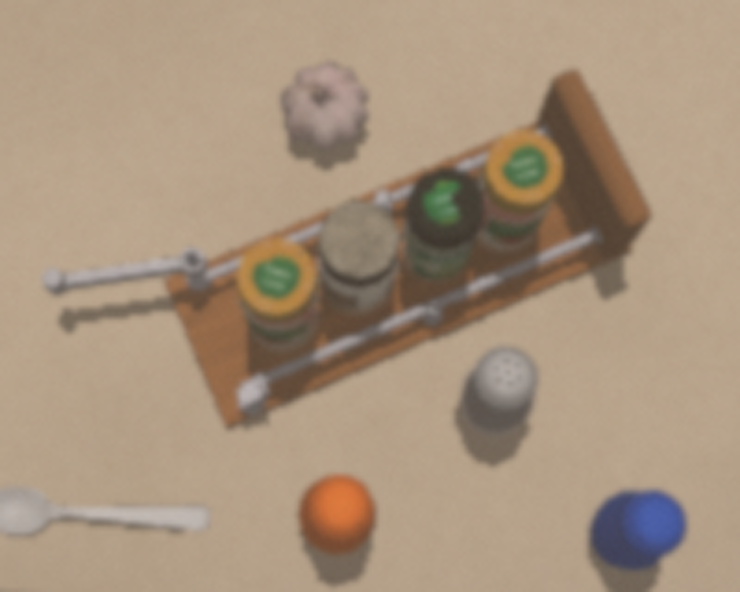

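The crop confirms the grey glass shaker with the perforated metal top (crop 503,385; top image 316,249). The orange one (338,513) and the blue one (640,525) are look-alikes. Next I'll get the rack frame and the jar positions within it.

```bash
cat >> h.py <<'E'
def comps(X,lo,hi,box,minn=60):
    m=np.zeros(X.shape[:2],np.uint8);u0,u1,v0,v1=box
    m[v0:v1,u0:u1]=((X[...,2]>lo)&(X[...,2]<hi))[v0:v1,u0:u1]
    n,l,s,ce=cv2.connectedComponentsWithStats(m,connectivity=4)
    return [X[l==i] for i in range(1,n) if s[i,4]>=minn]
def circ(p):
    (x,y),r=cv2.minEnclosingCircle(p[:,:2].astype(np.float32)); return np.array([x,y]),r
E
python3 - <<'E'
from h import *
S=[dict(np.load(f"pics/{n}0.npz")) for n in("top","scene")]
for c in S:
    for k in c:
        if c[k].ndim==0:c[k]=float(c[k])
t,s=S;X=cloud(t)
b=max(comps(X,.0815,.088,(320,365,150,215)),key=len);r=cv2.minAreaRect(b[:,:2].astype(np.float32));print("block top",len(b),r,b[:,2].mean())
bt=cv2.boxPoints(r);e=[(bt[1]-bt[0]),(bt[2]-bt[1])];ey=max(e,key=np.linalg.norm).astype(float);ey/=np.linalg.norm(ey)
if ey[0]>0:ey=-ey
ex=np.array([ey[1],-ey[0]]);
# angle from board left/lower edges & rods
rods=[]
for p in comps(X,.018,.033,(225,345,165,265),30):
    if len(p)>30: vx=cv2.fitLine(p[:,:2].astype(np.float32),cv2.DIST_HUBER,0,.01,.01).ravel();print("rod?",len(p),vx.round(4),p.mean(0).round(3),p.min(0).round(3),p.max(0).round(3))
print("ex",ex,"ang",np.degrees(np.arctan2(ex[1],ex[0])))
O=np.array(r[0])+ex*(.105+.009)
print("origin",O)
f=lambda p:(np.array([(p[:2]-O)@ex,(p[:2]-O)@ey])*1000).round(1)
hsv=cv2.cvtColor(t["pixels"],cv2.COLOR_RGB2HSV)
for lo in(.1055,.097):
  for p in comps(X,lo,.118,(235,340,170,240),80):
    q=p[p[:,2]>np.percentile(p[:,2],60)-.006]
    c0,rr=circ(q);print("lid",len(q),np.median(q[:,2]).round(4),c0.round(4),"r",round(rr*1000,1),"mean",q.mean(0).round(4),f(c0),f(q.mean(0)))
for nm,bx in(("salt",(300,335,235,265)),):
  for p in comps(X,.078,.095,bx,40): c0,rr=circ(p);print(nm,c0,rr,f(c0),p[:,2].max())
for p in comps(X,.034,.056,(255,285,155,185),40): c0,rr=circ(p);print("garlic",c0,rr,f(c0))
for nm,P in(("org",[.365,.32]),("bar",[.4996,.434]),("bar+",[.512,.394])):print(nm,f(np.array(P)))
for p in comps(X,.04,.056,(190,240,205,230),40):
    print("bar",cv2.fitLine(p[:,:2].astype(np.float32),cv2.DIST_HUBER,0,.01,.01).ravel(),[f(a) for a in p[[p[:,1].argmin(),p[:,1].argmax()]]])
np.savez("rack.npz",O=O,ex=ex,ey=ey)
Y=cloud(s)
for bx,n in(((250,300,155,190),"block scene"),):
  for p in comps(Y,.0815,.088,bx,20): print(n,len(p),cv2.minAreaRect(p[:,:2].astype(np.float32)))
for p in comps(Y,.097,.118,(250,300,150,255),15): print("sc lid",len(p),p[:,2].max().round(3),circ(p)[0].round(4),f(circ(p)[0]),circ(p)[1])
for p in comps(Y,.078,.095,(300,335,180,230),15): print("sc salt",circ(p),f(circ(p)[0]))
E
```

```text
block top 330 ((0.5588800311088562, 0.17465552687644958), (0.09346311539411545, 0.01770005188882351), 23.537254333496094) 0.08372868937024329
rod? 142 [0.0529 0.9986 0.59   0.3307] [0.595 0.326 0.028] [0.579 0.301 0.018] [0.621 0.351 0.033]
rod? 332 [ 0.3952 -0.9186  0.4803  0.2706] [0.49  0.254 0.028] [0.441 0.163 0.018] [0.567 0.363 0.033]
rod? 32 [ 0.3432 -0.9393  0.548   0.2876] [0.548 0.288 0.029] [0.542 0.276 0.025] [0.553 0.298 0.032]
rod? 36 [ 0.4602 -0.8878  0.5049  0.3872] [0.505 0.388 0.028] [0.497 0.375 0.023] [0.513 0.403 0.03 ]
ex [-0.39934516  0.91680066] ang 113.53724776485973
origin [0.51335468 0.2791708 ]
lid 339 0.1113 [0.5392 0.2209] r 20.9 mean [0.5386 0.2209 0.1112] [-63.8  -0.4] [-63.5   0.1]
lid 322 0.1107 [0.5202 0.2622] r 20.2 mean [0.5194 0.2624 0.1106] [-18.3   0.5] [-17.7   1.2]
lid 352 0.1114 [0.4817 0.3519] r 20.8 mean [0.4813 0.3517 0.1113] [79.3  0. ] [79.4  0.4]
lid 339 0.1113 [0.5392 0.2209] r 20.9 mean [0.5386 0.2209 0.1112] [-63.8  -0.4] [-63.5   0.1]
lid 323 0.1107 [0.5202 0.2622] r 20.2 mean [0.5193 0.2624 0.1106] [-18.3   0.5] [-17.7   1.2]
lid
[... 249 characters left out ...]
19103535353
garlic [0.60641706 0.32505217] 0.020966436713933945 [   4.9 -103.6]
org [ 96.7 119.7]
bar [147.4 -49.2]
bar+ [105.8 -44.6]
bar [ 0.16338883 -0.9865618   0.5009487   0.42493135] [array([108.3, -40.1]), array([195.4, -60.8])]
block scene 30 ((0.5937981605529785, 0.19169583916664124), (0.019422002136707306, 0.016884975135326385), 37.66468048095703)
block scene 43 ((0.5341201424598694, 0.1643080860376358), (0.027364740148186684, 0.0198450218886137), 28.113937377929688)
sc lid 956 0.113 [0.5116 0.2888] [ 9.6 -2.2] 0.09278525412082672
sc salt (array([0.43285987, 0.23536846]), 0.015994137153029442) [-8.  91.3]
sc salt (array([0.367387  , 0.32532203]), 0.014502638950943947) [100.6 115.4]
```

```bash
cat >> h.py <<'E'
from scipy.spatial.transform import Rotation as Ro
ANG=np.radians(113.4);EX=np.array([np.cos(ANG),np.sin(ANG)]);EY=np.array([-EX[1],EX[0]])
OO=np.array([.5588,.17465])+EX*.114
def rk(p): d=np.array(p)[:2]-OO; return np.array([d@EX,d@EY])*1000
def go(x,y,z):  # rack mm, world z mm -> shift in tool axes cm, spin rad
    o=bot.get_obs();w=o["tool_rot"];R=Ro.from_quat([w[1],w[2],w[3],w[0]]).as_matrix()
    T=np.r_[OO+EX*x/1000+EY*y/1000,z/1000]; d=R.T@(T-o["eef_pos"])*100
    a=np.arctan2(R[1,0],R[0,0]); sp=(a-ANG+np.pi)%(2*np.pi)-np.pi
    print("at",rk(o["eef_pos"]).round(1),round(o["eef_pos"][2]*1000,1),"shift",d.round(2),"spin",round(sp,3),"F",np.round([o["contact_force"][:2]@EX,o["contact_force"][:2]@EY,o["contact_force"][2]],2))
E
python3 -c "
from h import *
print(OO);go(30.8,0,200)"
```

```text
[0.51352514 0.27927403]
at [482.8 171.8] 208.1 shift [-41.14 -25.41   0.86] spin 0.917 F [-0.06 -0.48  0.15]
```

```bash
python3 -m jog '[[-4,-2.5,0.1,0.12],[-8,-5,0.2,0.24],[-12,-7.5,0.3,0.36],[-16,-10,0.4,0.48],[-20,-12.5,0.5,0.6],[-24,-15,0.6,0.7],[-28,-17.5,0.7,0.8],[-32,-20,0.8,0.88],[-36,-22,0.86,0.917],[-39.5,-24.3,0.86,0.917],[-41.14,-25.41,0.86,0.917],[-41.14,-25.41,0.86,0.917],[-41.14,-25.41,0.86,0.917],[-41.14,-25.41,0.86,0.917],[-41.14,-25.41,0.86,0.917],[-41.14,-25.41,0.86,0.917]]' -1; python3 -c "
from h import *
go(30.8,0,38)"
```

```text
t: 1.43
eef_pos: [0.5001, 0.3098, 0.2001]
tool_rot: [-0.001, 0.548, 0.836, -0.0]
contact_force: [-0.3, 0.2, -0.3]
gripper_width: 0.997
grasp_force: 0.0
at [33.3  0.2] 200.1 shift [-0.26  0.04 16.21] spin 0.002 F [ 0.33  0.18 -0.27]
```

```bash
python3 -m jog '[[-0.2,0,2,0],[-0.2,0,5,0],[-0.2,0,8,0],[-0.2,0,11,0],[-0.2,0,14,0],[-0.2,0,15.6,0],[-0.2,0,16.2,0],[-0.2,0,16.2,0],[-0.2,0,16.2,0],[-0.2,0,16.2,0]]'; python3 -c "
from h import *
go(30.8,0,38)"
```

```text
t: 2.27
eef_pos: [0.503, 0.3074, 0.0399]
tool_rot: [0.0, 0.549, 0.836, 0.001]
contact_force: [0.9, -0.2, -0.9]
gripper_width: 1.0
grasp_force: 0.0
at [30.  -1.5] 39.9 shift [ 0.08 -0.15  0.19] spin 0.0 F [-0.51 -0.71 -0.88]
```

```bash
python3 -m jog '[[0.05,-0.1,0,0],[0.05,-0.1,0,0],[0.05,-0.1,0,0]]'; python3 -c "
from h import *
go(30.8,0,38)"; python3 -m jog '[[0,0,0,0],[0,0,0,0],[0,0,0,0],[0,0,0,0],[0,0,0,0],[0,0,0,0],[0,0,0,0],[0,0,0,0]]' 0.2 20;python3 -c "
from h import *
go(30.8,0,38)"
```

```text
t: 2.52
eef_pos: [0.5014, 0.3068, 0.0393]
tool_rot: [0.0, 0.549, 0.836, 0.001]
contact_force: [0.7, -0.1, 0.6]
gripper_width: 0.998
grasp_force: 0.0
at [30.   0.2] 39.3 shift [0.08 0.02 0.13] spin -0.0 F [-0.36 -0.57  0.59]
t: 3.18
eef_pos: [0.5013, 0.3064, 0.0385]
tool_rot: [0.0, 0.549, 0.836, 0.0]
contact_force: [0.8, 0.8, 1.0]
gripper_width: 0.497
grasp_force: 23.0
at [29.8  0.4] 38.5 shift [0.1  0.04 0.05] spin -0.0 F [ 0.42 -1.11  1.04]
```

```bash
python3 -m jog '[[0,0,0,0],[0,0,0,0],[0,0,0,0],[0,0,0,0],[0,0,0,0],[0,0,0,0],[1.5,0.02,0,0],[3,0.02,0,0],[4.5,0.02,0,0],[4.9,0.02,0,0],[4.9,0.02,0,0],[4.9,0.02,0,0],[4.9,0.02,0,0],[4.9,0.02,0,0]]' -1; python3 - <<'E'
from h import *
go(79.3,0,38)
c=cam("top");X=cloud(c)
cs=comps(X,.095,.118,(235,340,170,240),60);print(len(cs))
for p in cs: print(len(p),rk(circ(p)[0]).round(1),circ(p)[1])
save(c,"t1")
E
```

```text
t: 4.35
eef_pos: [0.4823, 0.3504, 0.0384]
tool_rot: [0.0, 0.55, 0.835, -0.0]
contact_force: [0.4, -0.4, 0.1]
gripper_width: 1.004
grasp_force: 0.0
at [77.7  0.4] 38.4 shift [0.16 0.04 0.04] spin -0.002 F [-0.54 -0.15  0.05]
0
```

```bash
python3 -m jog '[[0.15,0.04,0,0],[0.15,0.04,0,0],[0.15,0.04,0,0],[0.15,0.04,0,0],[0.15,0.04,0,0],[0.15,0.04,0,0],[0.15,0.04,0,0],[0.15,0.04,0,0]]' 0.2 25; python3 -c "
from h import *
go(41,0,38)"; python3 -m jog '[[-0.1,0,0,0],[-0.3,0,0,0],[-0.5,0,0,0],[-0.7,0,0,0],[-0.9,0,0,0],[-1.1,0,0,0],[-1.3,0,0,0],[-1.5,0,0,0],[-1.7,0,0,0],[-1.9,0,0,0],[-2.1,0,0,0],[-2.3,0,0,0],[-2.5,0,0,0]]'; python3 -c "
from h import *
go(41,0,38)"
```

```text
t: 5.07
eef_pos: [0.4816, 0.3529, 0.0385]
tool_rot: [-0.0, 0.549, 0.836, -0.0]
contact_force: [-1.5, -1.4, 2.4]
gripper_width: 0.476
grasp_force: 25.6
at [80.2  0.1] 38.5 shift [-3.92  0.01  0.05] spin -0.0 F [-0.7   1.89  2.42]
t: 6.15
eef_pos: [0.4915, 0.3304, 0.0385]
tool_rot: [-0.0, 0.549, 0.836, 0.0]
contact_force: [-1.1, 3.9, 2.4]
gripper_width: 0.477
grasp_force: 25.4
at [55.7 -0.1] 38.5 shift [-1.47 -0.01  0.05] spin 0.0 F [ 4.06 -0.54  2.36]
```

```bash
python3 -m jog '[[-0.1,0,0,0],[-0.2,0,0,0],[-0.3,0,0,0],[-0.4,0,0,0],[-0.5,0,0,0],[-0.6,0,0,0],[-0.7,0,0,0],[-0.8,0,0,0],[-0.9,0,0,0],[-1.0,0,0,0]]'; python3 -c "
from h import *
go(41,0,38)"
```

```text
t: 6.98
eef_pos: [0.4956, 0.3209, 0.0385]
tool_rot: [-0.0, 0.549, 0.836, 0.0]
contact_force: [-2.2, 4.0, 3.0]
gripper_width: 0.478
grasp_force: 25.5
at [45.3 -0.1] 38.5 shift [-0.43 -0.01  0.05] spin -0.0 F [4.53 0.48 2.99]
```

```bash
python3 -m jog '[[-0.05,0,0,0],[-0.1,0,0,0],[-0.15,0,0,0],[-0.2,0,0,0]]'; python3 -c "
from h import *
go(41,0,38)"; python3 -m jog '[[-0.02,0,0,0],[-0.04,0,0,0],[-0.06,0,0,0]]'; python3 -c "
from h import *
go(41,0,38)"
```

```text
t: 7.32
eef_pos: [0.4963, 0.3191, 0.0385]
tool_rot: [-0.0, 0.549, 0.836, 0.0]
contact_force: [-2.1, 4.8, 4.5]
gripper_width: 0.468
grasp_force: 25.5
at [43.4 -0.1] 38.5 shift [-0.24 -0.01  0.05] spin -0.0 F [5.21 0.05 4.51]
t: 7.57
eef_pos: [0.4966, 0.3186, 0.0385]
tool_rot: [-0.0, 0.549, 0.836, 0.0]
contact_force: [-2.8, 4.8, 3.3]
gripper_width: 0.478
grasp_force: 25.5
at [42.8 -0. ] 38.5 shift [-0.18 -0.    0.05] spin -0.0 F [5.51 0.68 3.31]
```

```bash
for i in 1 2 3 ; do python3 -m jog '[[-0.02,0,0,0],[-0.04,0,0,0],[-0.04,0,0,0]]' >/dev/null; python3 -c "
from h import *
go(41,0,38)"; done
```

```text
at [42.4 -0.1] 38.5 shift [-0.14 -0.01  0.05] spin -0.0 F [5.56 0.67 3.64]
at [42.  -0.1] 38.5 shift [-0.1  -0.    0.05] spin -0.0 F [5.08 0.61 3.79]
at [41.6 -0.1] 38.5 shift [-0.06 -0.01  0.05] spin -0.0 F [5.02 0.72 4.47]
```

```bash
G='from h import *
go(41,0,38)'
python3 -m jog '[[-0.02,0,0,0],[-0.04,0,0,0],[-0.04,0,0,0]]' >/dev/null; python3 -c "$G"
python3 -m jog '[[-0.02,0,0,0],[-0.03,0,0,0],[-0.03,0,0,0]]' >/dev/null; python3 -c "$G"
python3 -m jog '[[-0.02,0,0,0],[-0.03,0,0,0],[-0.03,0,0,0]]' >/dev/null; python3 -c "$G"
```

```text
at [41.2 -0.1] 38.5 shift [-0.02 -0.01  0.05] spin -0.0 F [4.6  0.62 4.13]
at [40.9 -0.1] 38.5 shift [ 0.01 -0.01  0.05] spin -0.0 F [ 5.01 -0.22  4.14]
at [40.6 -0.1] 38.5 shift [ 0.04 -0.01  0.05] spin -0.0 F [5.29 0.11 3.69]
```

```bash
G='from h import *
go(41,0,38)'
python3 -m jog '[[-0.02,0,0,0],[-0.03,0,0,0],[-0.03,0,0,0]]' >/dev/null; python3 -c "$G"
python3 -m jog '[[-0.02,0,0,0],[-0.03,0,0,0],[-0.03,0,0,0]]' >/dev/null; python3 -c "$G"
```

```text
at [40.3 -0.1] 38.5 shift [ 0.07 -0.01  0.05] spin -0.0 F [ 4.6  -0.98  5.02]
at [40. -0.] 38.5 shift [ 0.1  -0.    0.05] spin -0.0 F [ 5.01 -0.22  4.48]
```

```bash
python3 - <<'E'
from h import *
c=cam("scene");save(c,"s2");cv2.imwrite("pics/s2c.png",cv2.resize(c["pixels"][140:280,200:360,::-1],None,fx=4,fy=4,interpolation=cv2.INTER_CUBIC))
E
```

```text
(no output)
```

View pics/s2c.png

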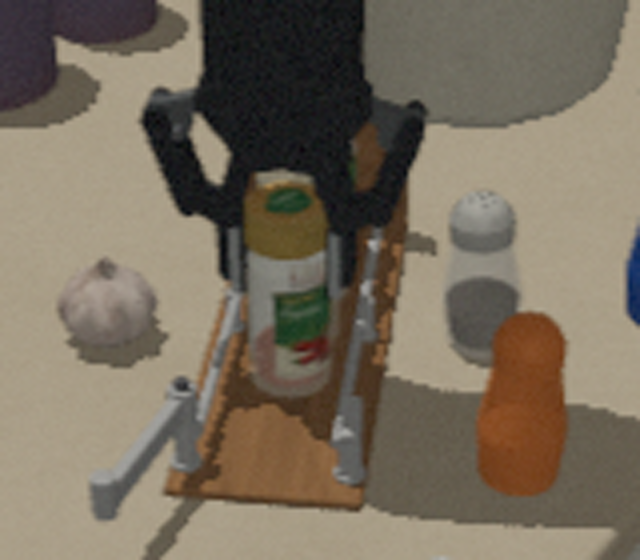

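The jar is upright in the grip (crop 288,290) and the row is still sliding at about 5 N. I'll continue gently until it seats.

```bash
G='from h import *
go(41,0,38)'
python3 -m jog '[[-0.02,0,0,0],[-0.04,0,0,0],[-0.04,0,0,0]]' >/dev/null; python3 -c "$G"
python3 -m jog '[[-0.02,0,0,0],[-0.03,0,0,0],[-0.03,0,0,0]]' >/dev/null; python3 -c "$G"
```

```text
at [39.6 -0. ] 38.4 shift [ 0.14 -0.    0.04] spin -0.0 F [ 4.74 -0.51  3.96]
at [39.3 -0.1] 38.5 shift [ 0.17 -0.01  0.05] spin -0.0 F [4.59 0.24 3.74]
```

```bash
G='from h import *
go(41,0,38)'
python3 -m jog '[[-0.02,0,0,0],[-0.03,0,0,0],[-0.03,0,0,0]]' >/dev/null; python3 -c "$G"
python3 -m jog '[[-0.02,0,0,0],[-0.03,0,0,0],[-0.03,0,0,0]]' >/dev/null; python3 -c "$G"
```

```text
at [39.2 -0.1] 38.5 shift [ 0.18 -0.01  0.05] spin -0.0 F [ 4.72 -0.69  3.98]
at [39.1 -0. ] 38.5 shift [ 0.19 -0.    0.05] spin 0.0 F [5.93 0.12 3.97]
```

```bash
G='from h import *
go(41,0,38)'
python3 -m jog '[[-0.02,0,0,0],[-0.02,0,0,0],[-0.02,0,0,0]]' >/dev/null; python3 -c "$G"
python3 -m jog '[[0,0,0,0],[0,0,0,0]]' >/dev/null; python3 -c "$G"
```

```text
at [39.1 -0.1] 38.5 shift [ 0.19 -0.01  0.05] spin 0.0 F [5.59 0.33 3.07]
at [39.1 -0.1] 38.5 shift [ 0.19 -0.01  0.05] spin 0.0 F [6.09 0.19 3.86]
```

```bash
G='from h import *
go(41,0,38)'
python3 -m jog '[[-0.02,0,0,0],[-0.02,0,0,0],[-0.02,0,0,0]]' >/dev/null; python3 -c "$G"
python3 -m jog '[[0,0,0,0],[0,0,0,0]]' >/dev/null; python3 -c "$G"
```

```text
at [39.1 -0.1] 38.5 shift [ 0.19 -0.01  0.05] spin 0.0 F [5.83 0.09 3.9 ]
at [39.1 -0. ] 38.5 shift [ 0.19 -0.    0.05] spin 0.0 F [ 6.82 -0.01  4.11]
```

```bash
G='from h import *
go(41,0,38)'
python3 -m jog '[[-0.03,0,0,0],[-0.05,0,0,0],[-0.05,0,0,0]]' >/dev/null; python3 -c "$G"
python3 -m jog '[[0,0,0,0]]' >/dev/null; python3 -c "$G"
```

```text
at [39.  -0.1] 38.5 shift [ 0.2  -0.01  0.05] spin 0.0 F [7.32 0.02 2.86]
at [39. -0.] 38.5 shift [ 0.2  -0.    0.05] spin 0.001 F [ 7.86 -0.35  3.14]
```

```bash
G='from h import *
go(41,0,38)'
python3 -m jog '[[-0.03,0,0,0],[-0.05,0,0,0],[-0.05,0,0,0]]' >/dev/null; python3 -c "$G"
python3 -m jog '[[0,0,0,0]]' >/dev/null; python3 -c "$G"
```

```text
at [39.  -0.1] 38.5 shift [ 0.2  -0.    0.05] spin 0.001 F [ 8.1  -0.45  3.51]
at [39.  -0.1] 38.5 shift [ 0.2  -0.01  0.05] spin 0.001 F [7.89 0.26 3.66]
```

```bash
G='from h import *
go(41,0,38)'
python3 -m jog '[[-0.03,0,0,0],[-0.06,0,0,0],[-0.06,0,0,0],[-0.06,0,0,0]]' >/dev/null; python3 -c "$G"
python3 -m jog '[[0,0,0,0]]' >/dev/null; python3 -c "$G"
```

```text
at [38.9 -0.1] 38.5 shift [ 0.21 -0.01  0.05] spin 0.001 F [ 9.76 -0.26  3.36]
at [38.9 -0.1] 38.5 shift [ 0.21 -0.01  0.05] spin 0.001 F [9.79 0.62 4.09]
```

```bash
G='from h import *
go(41,0,38)'
python3 -m jog '[[-0.02,0,0,0],[-0.02,0,0,0],[-0.02,0,0,0]]' >/dev/null; python3 -c "$G"
python3 -m jog '[[0,0,0,0]]' >/dev/null; python3 -c "$G"
```

```text
at [38.9 -0.1] 38.5 shift [ 0.21 -0.01  0.05] spin 0.001 F [9.26 0.1  3.64]
at [38.9 -0.1] 38.5 shift [ 0.21 -0.01  0.05] spin 0.001 F [9.96 0.27 3.48]
```

```bash
python3 -m jog '[[0.06,0,0,0],[0.12,0,0,0],[0.12,0,0,0]]' >/dev/null; python3 -c "
from h import *
go(41,0,38)"; python3 -m jog '[[0,0,0,0],[0,0,0,0],[0,0,0,0],[0,0,0,0],[0,0,0,0],[0,0,0,0],[0,0,-2,0],[0,0,-5,0],[0,0,-8,0],[0,-3,-11.5,0],[0,-7,-14,0],[0,-11,-14,0],[0,-14,-14,0],[0,-14,-14,0],[0,-14,-14,0]]' -1;python3 - <<'E'
from h import *
go(-11,93,32)
c=cam("top");save(c,"t2");X=cloud(c)
for p in comps(X,.096,.116,(235,345,165,240),20): print(len(p),p[:,2].max(),circ(p)[1],rk(circ(p)[0]).round(1))
for p in comps(X,.078,.095,(300,335,235,265),20): print("salt",len(p),rk(circ(p)[0]).round(1),circ(p)[1])
E
```

```text
at [39.  -0.1] 38.5 shift [ 0.2  -0.01  0.05] spin 0.001 F [7.34 0.65 3.44]
t: 14.37
eef_pos: [0.3684, 0.2575, 0.1787]
tool_rot: [-0.001, 0.549, 0.836, 0.0]
contact_force: [0.6, 0.4, 0.0]
gripper_width: 1.002
grasp_force: 0.0
at [ 37.6 141.8] 178.7 shift [-4.88  4.88 14.66] spin 0.001 F [ 0.14 -0.71  0.04]
1010 0.11583948592288862 0.07819584012031555 [-17.5  -7.8]
```

```bash
python3 - <<'E'
from h import *
im=cv2.imread("pics/t2.png");cv2.imwrite("pics/t2c.png",cv2.resize(im[145:305,180:380],None,fx=3.7,fy=3.7,interpolation=cv2.INTER_CUBIC))
E
```

```text
(no output)
```

View pics/t2c.png

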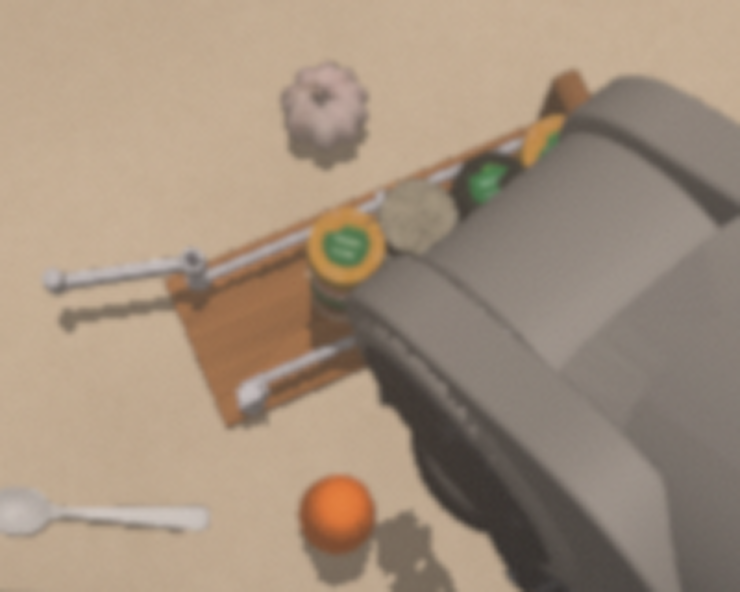

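The top crop shows all four lids in one touching row from (346,245) to the block at (565,95), and the gripper clear of them. The shaker is hidden by the arm, so I'll use the first measurement for it.

```bash
python3 - <<'E'
from h import *
s=rk([.43214,.23114]);print(s);go(s[0],s[1],32)
c=cam("scene");X=cloud(c)
for p in comps(X,.02,.095,(300,345,175,235),20): print(len(p),rk(p.mean(0)),p.min(0).round(3),p.max(0).round(3))
t=cam("top");print("last jar",rk(ray(t,180+346/3.7,145+245/3.7,.112)))
E
```

```text
[-11.85328937  93.80791655]
at [ 37.8 140. ] 178.9 shift [-4.98  4.6  14.69] spin 0.0 F [0.25 0.45 0.5 ]
35 [-108.17045023   45.08423967] [0.513 0.155 0.02 ] [0.517 0.166 0.067]
852 [ 34.54109506 101.27251618] [0.349 0.22  0.02 ] [0.451 0.339 0.091]
last jar [39.74823559  1.38664519]
```

```bash
python3 -m jog '[[-2.5,2.3,0,0],[-5,4.6,1,0],[-5,4.6,3,0],[-5,4.6,5,0],[-5,4.6,5,0],[-5,4.6,5,0],[-5,4.6,5,0]]' -0.46; python3 -c "
from h import *
go(-11.9,93.8,32)"
```

```text
t: 15.1
eef_pos: [0.433, 0.231, 0.1289]
tool_rot: [0.0, 0.549, 0.836, 0.0]
contact_force: [-0.4, 0.2, -0.2]
gripper_width: 0.733
grasp_force: 0.0
at [-12.3  93.1] 128.9 shift [ 0.04 -0.08  9.69] spin -0.0 F [ 0.33  0.32 -0.18]
```

```bash
python3 -m jog '[[0.04,-0.05,2,0],[0.04,-0.05,4,0],[0.04,-0.05,6,0],[0.04,-0.05,8,0],[0.04,-0.05,9.2,0],[0.04,-0.05,9.65,0],[0.04,-0.05,9.65,0],[0.04,-0.05,9.65,0],[0.04,-0.05,9.65,0]]'; python3 -m jog '[[0,0,0,0],[0,0,0,0],[0,0,0,0],[0,0,0,0],[0,0,0,0],[0,0,0,0],[0,0,0,0]]' 0.2 25; python3 - <<'E'
from h import *
go(-11.9,93.8,32)
c=cam("scene");save(c,"s3");cv2.imwrite("pics/s3c.png",cv2.resize(c["pixels"][140:280,240:400,::-1],None,fx=4,fy=4,interpolation=cv2.INTER_CUBIC))
E
```

```text
t: 15.85
eef_pos: [0.4324, 0.2315, 0.0331]
tool_rot: [0.0, 0.549, 0.836, 0.001]
contact_force: [0.1, 0.3, -0.1]
gripper_width: 0.726
grasp_force: 0.0
t: 16.43
eef_pos: [0.4314, 0.2309, 0.0322]
tool_rot: [-0.0, 0.549, 0.836, 0.0]
contact_force: [-1.7, 0.1, 6.5]
gripper_width: 0.402
grasp_force: 6.5
at [-11.8  94.6] 32.2 shift [-0.01  0.08  0.02] spin -0.0 F [0.78 1.57 6.52]
```

View pics/s3c.png

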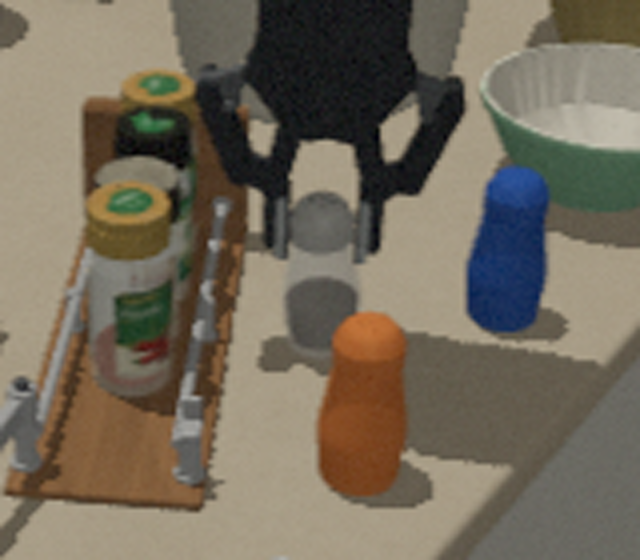

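The pads closed to 34 mm, so they are on the metal dome (crop 320,220) rather than the 44 mm body. I'll check the fingertip height from depth before regrasping lower.

```bash
python3 - <<'E'
from h import *
c=cam("scene");X=cloud(c)
for u,v in((280,240),(275,252),(370,225),(375,240),(375,250)):
    U,V=240+u//4,140+v//4; print(u,v,c["pixels"][V,U],rk(X[V,U]).round(1),(X[V,U,2]*1000).round(1))
for p in comps(X,.05,.075,(310,333,185,232),10): print(len(p),rk(p.mean(0)),p[:,2].min())
go(0,0,0)
E
```

```text
280 240 [83 84 83] [-1.  72.9] 68.0
275 252 [98 95 85] [-2.3 68.9] 59.7
370 225 [60 63 63] [ -5.1 117.2] 78.1
375 240 [29 32 30] [ -5.8 119.9] 68.3
375 250 [27 27 31] [ -1.4 120.1] 66.2
223 [ 0.84329103 94.32348594] 0.05004266779141986
14 [106.27595811 106.24264078] 0.06686786333044703
at [-11.8  94.6] 32.2 shift [1.19 9.46 3.22] spin -0.0 F [0.29 0.91 5.29]
```

```bash
python3 -m jog '[[0,0,0,0],[0,0,0,0],[0,0,0,0],[0,0,0,0],[0,0,0,0]]' -0.46; python3 -c "
from h import *
go(-11.9,93.8,15)"; python3 -m jog '[[0,0.05,0.3,0],[0,0.05,0.6,0],[0,0.05,0.9,0],[0,0.05,1.2,0],[0,0.05,1.5,0],[0,0.05,1.5,0],[0,0.05,1.5,0]]'; python3 - <<'E'
from h import *
go(-11.9,93.8,15)
c=cam("scene");X=cloud(c);p=X[160:230,290:345];px=c["pixels"][160:230,290:345].max(-1)
r=np.apply_along_axis(rk,-1,p[...,:2])
for s in(-1,1):
    m=(abs(r[...,0]+8)<16)&((r[...,1]-94)*s>30)&((r[...,1]-94)*s<55)&(p[...,2]>.01)&(px<110)
    print(s,m.sum(),np.percentile(p[m][:,2],[1,5,20]).round(4) if m.any() else 0)
save(c,"s4");cv2.imwrite("pics/s4c.png",cv2.resize(c["pixels"][140:280,240:400,::-1],None,fx=4,fy=4,interpolation=cv2.INTER_CUBIC))
E
```

```text
t: 16.95
eef_pos: [0.4315, 0.2307, 0.0318]
tool_rot: [0.0, 0.549, 0.836, -0.0]
contact_force: [-0.2, 0.3, 0.0]
gripper_width: 0.73
grasp_force: 0.0
at [-12.   94.6] 31.8 shift [0.01 0.08 1.68] spin -0.0 F [0.36 0.02 0.04]
t: 17.53
eef_pos: [0.4318, 0.2308, 0.0166]
tool_rot: [-0.0, 0.549, 0.836, -0.0]
contact_force: [0.3, -0.9, 0.2]
gripper_width: 0.728
grasp_force: 0.0
at [-12.   94.2] 16.6 shift [0.01 0.04 0.16] spin -0.001 F [-0.95  0.08  0.23]
-1 381 [0.0492 0.0557 0.0753]
1 261 [0.0504 0.0546 0.069 ]
```

View pics/s4c.png

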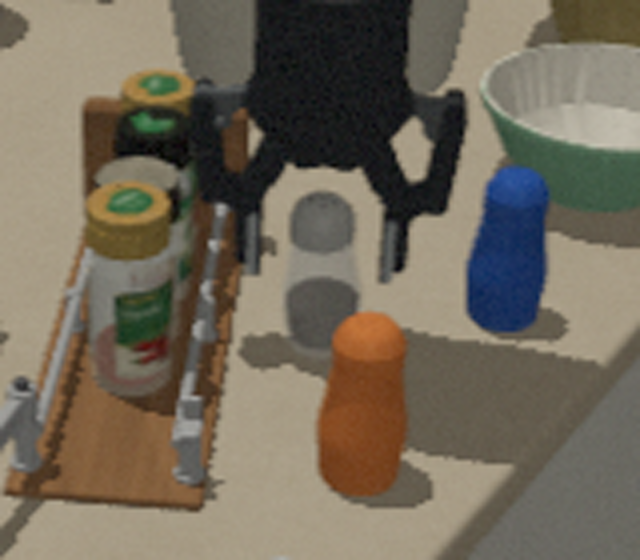

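The depth shows the fingertips at about 50 mm with the TCP reading 17, so the tips sit well above the nominal TCP at this opening. I'll lower another 9 mm and grip the body.

```bash
python3 -m jog '[[0,0.04,0.3,0],[0,0.04,0.6,0],[0,0.04,0.9,0],[0,0.04,0.9,0],[0,0.04,0.9,0]]'; python3 -m jog '[[0,0,0,0],[0,0,0,0],[0,0,0,0],[0,0,0,0],[0,0,0,0],[0,0,0,0],[0,0,0,0],[0,0,0,0]]' 0.3 25; python3 - <<'E'
from h import *
go(-11.9,93.8,15)
c=cam("scene");X=cloud(c);p=X[160:235,290:345];px=c["pixels"][160:235,290:345].max(-1)
r=np.apply_along_axis(rk,-1,p[...,:2])
for s in(-1,1):
    m=(abs(r[...,0]+8)<16)&((r[...,1]-94)*s>22)&((r[...,1]-94)*s<45)&(p[...,2]>.01)&(px<110)
    print(s,m.sum(),np.percentile(p[m][:,2],[1,5,20]).round(4) if m.any() else 0)
E
```

```text
t: 18.0
eef_pos: [0.4321, 0.2309, 0.0076]
tool_rot: [-0.0, 0.549, 0.836, -0.0]
contact_force: [-0.7, -0.0, -0.2]
gripper_width: 0.727
grasp_force: 0.0
t: 18.67
eef_pos: [0.4322, 0.2312, 0.0082]
tool_rot: [-0.0, 0.549, 0.836, -0.0]
contact_force: [-2.0, -0.4, 6.3]
gripper_width: 0.464
grasp_force: 24.9
at [-11.8  93.8] 8.2 shift [-0.01 -0.   -0.68] spin -0.0 F [0.45 2.   6.28]
-1 381 [0.0378 0.0456 0.0662]
1 345 [0.0413 0.0501 0.0762]
```

```bash
python3 -m jog '[[0,0,-0.2,0],[0,0,-0.5,0],[0,0,-1,0],[0,0,-1.5,0],[0,0,-2,0],[0,0,-2,0],[0,0,-2,0]]' - 30; python3 - <<'E'
from h import *
go(-11.9,93.8,15)
c=cam("scene");save(c,"s5");cv2.imwrite("pics/s5c.png",cv2.resize(c["pixels"][140:280,240:400,::-1],None,fx=4,fy=4,interpolation=cv2.INTER_CUBIC))
E
```

```text
t: 19.3
eef_pos: [0.4326, 0.2314, 0.0284]
tool_rot: [0.0, 0.549, 0.836, 0.001]
contact_force: [0.5, -0.3, -2.3]
gripper_width: 0.46
grasp_force: 30.0
at [-11.8  93.3] 28.4 shift [-0.01 -0.05  1.34] spin -0.0 F [-0.45 -0.3  -2.25]
```

View pics/s5c.png

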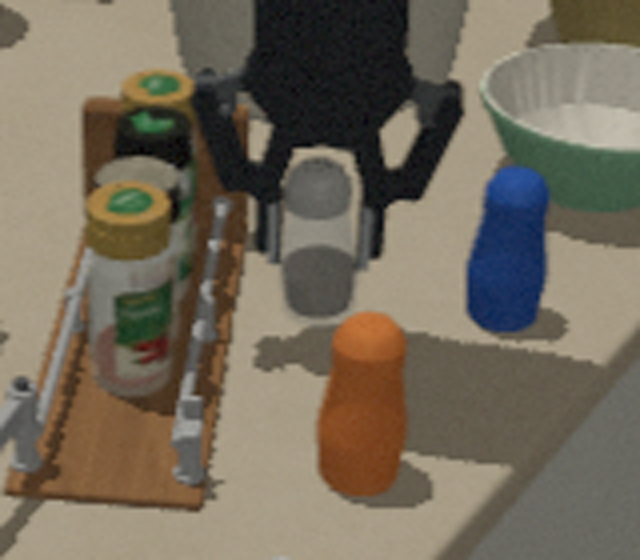

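The shaker hangs upright, clear of the counter, at crop (320,235). Before placing it I need to check how low the gripper body hangs relative to the 112 mm jar tops.

```bash
python3 - <<'E'
from h import *
c=cam("scene");X=cloud(c)
for u in(300,320,340,355):
    print(u,[(v,*rk(X[140+v//4,240+u//4]).round(0),round(float(X[140+v//4,240+u//4,2])*1000),int(c["pixels"][140+v//4,240+u//4].max())) for v in range(100,180,8)])
E
```

```text
300 [(100, np.float64(5.0), np.float64(80.0), 152, 27), (108, np.float64(8.0), np.float64(80.0), 150, 27), (116, np.float64(7.0), np.float64(81.0), 144, 23), (124, np.float64(7.0), np.float64(81.0), 140, 18), (132, np.float64(-1.0), np.float64(81.0), 132, 22), (140, np.float64(-1.0), np.float64(81.0), 127, 27), (148, np.float64(-224.0), np.float64(74.0), -1, 133), (156, np.float64(-212.0), np.float64(75.0), 0, 168), (164, np.float64(-14.0), np.float64(81.0), 106, 91), (172, np.float64(-3.0), np.float64(81.0), 107, 93)]
320 [(100, np.float64(-1.0), np.float64(90.0), 150, 28), (108, np.float64(0.0), np.float64(90.0), 146, 25), (116, np.float64(0.0), np.float64(90.0), 142, 23), (124, np.float64(2.0), np.float64(90.0), 138, 27), (132, np.float64(-0.0), np.float64(91.0), 132, 26), (140, np.float64(-3.0), np.float64(91.0), 127, 26), (148, np.float64(-223.0), np.float64(87.0), 0, 162), (156, np.float64(-20.0), np.float64(91.0), 108, 120), (164, np.float64(-12.0), np.float64(91.0), 108, 89), (172, np.float64(-6.0), np.float64(91.0), 107, 99)]
340 [(100, np.float64(10.0), np.float64(99.0), 15
[... 315 characters left out ...]
24, 63), (156, np.float64(-214.0), np.float64(100.0), 0, 169), (164, np.float64(-206.0), np.float64(100.0), -1, 134), (172, np.float64(-10.0), np.float64(101.0), 105, 94)]
355 [(100, np.float64(7.0), np.float64(105.0), 154, 26), (108, np.float64(8.0), np.float64(105.0), 151, 30), (116, np.float64(8.0), np.float64(106.0), 147, 23), (124, np.float64(7.0), np.float64(106.0), 142, 23), (132, np.float64(5.0), np.float64(106.0), 136, 21), (140, np.float64(6.0), np.float64(106.0), 132, 28), (148, np.float64(5.0), np.float64(107.0), 127, 42), (156, np.float64(7.0), np.float64(107.0), 124, 112), (164, np.float64(6.0), np.float64(107.0), 119, 135), (172, np.float64(-195.0), np.float64(108.0), 0, 164)]
```

```bash
python3 -m jog '[[0,0,-2,0],[0,0,-4.5,0],[0,0,-7,0],[0,0,-9.5,0],[0,0,-11,0],[1,1,-11.7,0],[3,3,-11.7,0],[5,5,-11.7,0],[7,7,-11.7,0],[9,8.5,-11.7,0],[9.8,9.3,-11.7,0],[9.8,9.3,-11.7,0],[9.8,9.3,-11.7,0],[9.8,9.3,-11.7,0],[9.8,9.3,-11.7,0]]'; python3 - <<'E'
from h import *
go(86.5,0,14.5)
c=cam("top");X=cloud(c)
m=X[195:260,225:275];
for p in comps(X,.096,.118,(245,345,165,235),20): print(len(p),rk(circ(p)[0]).round(1),circ(p)[1])
E
```

```text
t: 20.65
eef_pos: [0.4787, 0.356, 0.1448]
tool_rot: [0.0, 0.55, 0.835, -0.001]
contact_force: [0.1, -0.6, -1.6]
gripper_width: 0.457
grasp_force: 30.5
at [84.2  1.5] 144.8 shift [ 0.24  0.16 13.03] spin -0.002 F [-0.64  0.13 -1.65]
```

```bash
python3 -m jog '[[0.2,0.15,0.5,0],[0.2,0.15,1,0],[0.2,0.15,1,0],[0.2,0.15,1,0]]' >/dev/null; python3 -c "
from h import *
go(86.5,0,40)"
python3 -m jog '[[0,0,1.5,0],[0,0,3,0],[0,0,4.5,0],[0,0,6,0],[0,0,7,0],[0,0,8,0],[0,0,8,0],[0,0,8,0]]'; python3 -c "
from h import *
go(86.5,0,14.5)"
```

```text
at [87.8 -0.4] 134.3 shift [-0.13 -0.02  9.43] spin -0.0 F [-0.52  0.65 -0.85]
t: 21.7
eef_pos: [0.4793, 0.3603, 0.0547]
tool_rot: [-0.0, 0.549, 0.836, -0.0]
contact_force: [-0.0, 0.6, -0.5]
gripper_width: 0.46
grasp_force: 30.5
at [87.9 -0.8] 54.7 shift [-0.14 -0.08  4.02] spin -0.0 F [ 0.54 -0.23 -0.47]
```

```bash
python3 -m jog '[[-0.12,-0.08,1,0],[-0.12,-0.08,2,0],[-0.12,-0.08,2.8,0],[-0.12,-0.08,3.2,0],[-0.12,-0.08,3.2,0],[-0.12,-0.08,3.2,0]]'; python3 - <<'E'
from h import *
go(86.5,0,14.5)
c=cam("scene");cv2.imwrite("pics/s6c.png",cv2.resize(c["pixels"][140:280,200:360,::-1],None,fx=4,fy=4,interpolation=cv2.INTER_CUBIC))
E
```

```text
t: 22.2
eef_pos: [0.479, 0.3588, 0.0225]
tool_rot: [-0.0, 0.549, 0.836, -0.0]
contact_force: [-0.3, -0.2, -2.3]
gripper_width: 0.458
grasp_force: 30.5
at [86.7  0.1] 22.5 shift [-0.02  0.01  0.8 ] spin -0.001 F [-0.05  0.3  -2.28]
```

View pics/s6c.png

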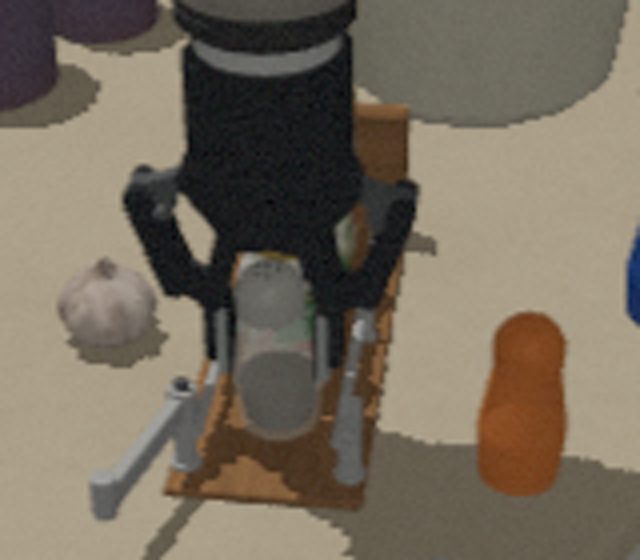

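The shaker (275,350) hangs upright between the rods, behind the last jar and inside the posts, with no contact force. Lowering it onto the board.

```bash
python3 -m jog '[[0,0,0.2,0],[0,0,0.4,0],[0,0,0.6,0],[0,0,0.6,0]]' >/dev/null; python3 -c "
from h import *
go(86.5,0,14.5)"; python3 -m jog '[[0,0,0.1,0],[0,0,0.15,0],[0,0,0.15,0]]' >/dev/null; python3 -c "
from h import *
go(86.5,0,14.5)"
```

```text
at [86.8  0.1] 16.6 shift [-0.03  0.02  0.21] spin -0.0 F [ 0.37 -0.43 -1.7 ]
at [86.8 -0. ] 15.3 shift [-0.03 -0.    0.08] spin -0.0 F [-0.46  0.55 -0.79]
```

```bash
python3 -m jog '[[0,0,0.08,0],[0,0,0.08,0],[0,0,0.08,0]]' >/dev/null; python3 -c "
from h import *
go(86.5,0,14.5)";python3 -m jog '[[0,0,0.08,0],[0,0,0.08,0],[0,0,0.08,0]]' >/dev/null; python3 -c "
from h import *
go(86.5,0,14.5)"
```

```text
at [86.8 -0.1] 14.6 shift [-0.03 -0.01  0.01] spin -0.0 F [ 0.17  0.12 -1.53]
at [86.9 -0.2] 14.3 shift [-0.04 -0.02 -0.02] spin -0.0 F [0.56 2.31 4.39]
```

```bash
python3 -m jog '[[0,0,0,0],[0,0,0,0],[0,0,0,0],[0,0,0,0],[0,0,0,0],[0,0,-1,0],[0,0,-2.5,0],[0,0,-4.5,0],[0,0,-7,0],[0,0,-10,0],[0,0,-13,0],[0,0,-13,0],[0,0,-13,0]]' -0.5; python3 -c "
from h import *
go(159,-95,100)"
```

```text
t: 24.42
eef_pos: [0.4804, 0.3599, 0.1465]
tool_rot: [0.0, 0.549, 0.836, 0.002]
contact_force: [-0.5, 0.1, -0.2]
gripper_width: 0.748
grasp_force: 0.0
at [87.1 -1.6] 146.5 shift [7.18 9.32 4.7 ] spin -0.001 F [ 0.27  0.45 -0.23]
```

```bash
python3 -m jog '[[2,2.6,0,0],[4,5.2,0,0],[6,7.8,1,0],[7.2,9.3,3,0],[7.2,9.3,4.7,0],[7.2,9.3,4.7,0],[7.2,9.3,4.7,0],[7.2,9.3,4.7,0],[7.2,9.3,4.7,0]]' 1 20; python3 - <<'E'
from h import *
go(159,-95,12)
c=cam("top");save(c,"t7");X=cloud(c)
for p in comps(X,.096,.118,(240,345,165,240),20): print("jars",len(p),rk(circ(p)[0]).round(1),circ(p)[1])
for p in comps(X,.078,.0985,(230,275,200,250),20): print("salt",len(p),rk(circ(p)[0]).round(1),circ(p)[1],p[:,2].max())
s=cam("scene");save(s,"s7");Y=cloud(s);px=s["pixels"].max(-1)
r=(Y[...,:2]-OO)@np.stack([EX,EY],1)*1000
m=(abs(r[...,0]-159)<35)&(abs(r[...,1]+95)<40)&(Y[...,2]>.06)&(px<120)
if m.any():print("tip z",np.percentile(Y[m][:,2],[0,1,3,10]).round(4)); q=m&(Y[...,2]<np.percentile(Y[m][:,2],5)+.01); print(r[q].min(0),r[q].max(0))
E
```

```text
t: 25.17
eef_pos: [0.5366, 0.4615, 0.0982]
tool_rot: [0.0, 0.55, 0.835, 0.001]
contact_force: [0.5, -0.5, -0.9]
gripper_width: 0.005
grasp_force: 0.0
at [158.1 -93.6] 98.2 shift [0.09 0.13 8.62] spin -0.001 F [-0.69 -0.27 -0.9 ]
jars 692 [-64.7  -0.6] 0.04052367061376572
tip z [0.1218 0.133  0.1475 0.1766]
[ 149.44523346 -127.65807333] [172.75111169 -63.33514165]
```

```bash
python3 -m jog '[[0.1,0.1,2,0],[0.1,0.1,4,0],[0.1,0.1,6,0],[0.1,0.1,8,0],[0.1,0.1,9,0],[0.1,0.1,9.3,0],[0.1,0.1,9.3,0],[0.1,0.1,9.3,0]]'; python3 -c "
from h import *
go(159,-80,5);go(166,-58.5,5);go(130.5,10,5)"
```

```text
t: 25.93
eef_pos: [0.5373, 0.4638, 0.0051]
tool_rot: [0.0, 0.549, 0.836, 0.001]
contact_force: [1.5, -0.0, 0.6]
gripper_width: -0.0
grasp_force: 0.0
at [159.9 -95.1] 5.1 shift [-0.09 -1.51  0.01] spin -0.001 F [-0.65 -1.4   0.57]
at [159.9 -95.1] 5.1 shift [ 0.61 -3.66  0.  ] spin -0.001 F [-0.65 -1.4   0.57]
at [159.9 -95.1] 5.1 shift [-2.94e+00 -1.05e+01 -1.00e-02] spin -0.001 F [-0.65 -1.4   0.57]
```

```bash
python3 -m jog '[[-0.1,-0.8,0,0],[-0.1,-1.5,0,0],[-0.1,-2.2,0,0],[0.25,-2.9,0,0],[0.6,-3.65,0,0],[0.8,-4.2,0,0],[1,-4.8,0,0],[1.05,-5.5,0,0],[1.05,-6.1,0,0],[0.9,-6.8,0,0],[0.7,-7.5,0,0],[0.3,-8.2,0,0],[-0.1,-8.8,0,0],[-0.1,-8.8,0,0],[-0.1,-8.8,0,0]]'; python3 - <<'E'
from h import *
go(146.4,3.6,5);go(132,10,5)
c=cam("scene");save(c,"s8");X=cloud(c)
r=(X[...,:2]-OO)@np.stack([EX,EY],1)*1000
sat=np.ptp(c["pixels"].astype(int),-1)
m=(X[...,2]>.033)&(X[...,2]<.054)&(r[...,0]>112)&(r[...,0]<200)&(abs(r[...,1])<80)&(c["pixels"].max(-1)>110)&(sat<40)
q=r[m];print(len(q),q[q[:,1].argsort()][::max(1,len(q)//12)].round(0).tolist())
E
```

```text
t: 27.18
eef_pos: [0.456, 0.4267, 0.0038]
tool_rot: [-0.0, 0.55, 0.835, -0.0]
contact_force: [-0.5, 1.1, 0.0]
gripper_width: -0.0
grasp_force: 0.0
at [158.1  -5.7] 3.8 shift [-1.18 -0.93 -0.12] spin -0.001 F [1.2  0.04 0.03]
at [158.1  -5.7] 3.8 shift [-2.62 -1.57 -0.12] spin -0.001 F [1.2  0.04 0.03]
23 [[153.0, 9.0], [159.0, 19.0], [161.0, 21.0], [116.0, 32.0], [112.0, 34.0], [114.0, 34.0], [118.0, 34.0], [119.0, 34.0], [114.0, 36.0], [115.0, 36.0], [120.0, 36.0], [122.0, 37.0], [112.0, 37.0], [115.0, 38.0], [117.0, 38.0], [121.0, 38.0], [122.0, 38.0], [115.0, 39.0], [117.0, 40.0], [119.0, 40.0], [114.0, 41.0], [117.0, 42.0], [119.0, 42.0]]
```

```bash
python3 -m jog '[[-0.6,-0.5,0,0],[-1.2,-0.9,0,0],[-1.6,-1.2,0,0],[-2,-1.4,0,0],[-2.3,-1.5,0,0],[-2.3,-1.5,0,0],[-2.3,-1.5,0,0]]'; python3 - <<'E'
from h import *
go(130.5,10,5)
c=cam("scene");X=cloud(c)
r=(X[...,:2]-OO)@np.stack([EX,EY],1)*1000
sat=np.ptp(c["pixels"].astype(int),-1)
m=(X[...,2]>.033)&(X[...,2]<.056)&(r[...,0]>108)&(r[...,0]<200)&(abs(r[...,1])<80)&(c["pixels"].max(-1)>110)&(sat<40)
q=r[m];print(len(q),q[q[:,1].argsort()][::max(1,len(q)//12)].round(0).tolist())
E
```

```text
t: 27.82
eef_pos: [0.4515, 0.4, 0.0038]
tool_rot: [-0.0, 0.549, 0.836, -0.0]
contact_force: [-0.1, 0.4, -0.4]
gripper_width: -0.0
grasp_force: 0.0
at [135.5   8.9] 3.8 shift [-0.5  -0.11 -0.12] spin -0.001 F [ 0.37 -0.09 -0.45]
43 [[116.0, -50.0], [118.0, -49.0], [112.0, -48.0], [121.0, -47.0], [120.0, -47.0], [123.0, -46.0], [118.0, -45.0], [120.0, -43.0], [110.0, -39.0], [110.0, -37.0], [117.0, -36.0], [117.0, -34.0], [119.0, -30.0], [121.0, -18.0], [111.0, 41.0]]
```

Nearly shut. Now small steps until the stop is felt.

```bash
G='from h import *
go(130.5,10,5)'
python3 -m jog '[[-0.1,0,0,0],[-0.2,0,0,0],[-0.3,0,0,0],[-0.3,0,0,0]]' >/dev/null; python3 -c "$G"; python3 -m jog '[[-0.1,0,0,0],[-0.2,0,0,0],[-0.2,0,0,0]]' >/dev/null; python3 -c "$G"
```

```text
at [132.7   8.9] 3.8 shift [-0.22 -0.11 -0.12] spin -0.001 F [-0.28  0.54  0.43]
at [130.5   8.9] 3.8 shift [-0.   -0.11 -0.12] spin -0.001 F [-0.13  0.53 -0.07]
```

```bash
G='from h import *
go(130.5,10,5)'
python3 -m jog '[[-0.1,0,0,0],[-0.15,0,0,0],[-0.15,0,0,0]]' >/dev/null; python3 -c "$G"; python3 -m jog '[[-0.1,0,0,0],[-0.15,0,0,0],[-0.15,0,0,0]]' >/dev/null; python3 -c "$G"; python3 - <<'E'
from h import *
c=cam("scene");save(c,"s9");X=cloud(c)
r=(X[...,:2]-OO)@np.stack([EX,EY],1)*1000
sat=np.ptp(c["pixels"].astype(int),-1)
m=(X[...,2]>.033)&(X[...,2]<.056)&(r[...,0]>105)&(r[...,0]<200)&(abs(r[...,1])<80)&(c["pixels"].max(-1)>110)&(sat<40)
q=r[m];print(len(q),q[q[:,1].argsort()][::max(1,len(q)//14)].round(0).tolist())
E
```

```text
at [129.6   8.9] 3.8 shift [ 0.09 -0.11 -0.12] spin -0.0 F [ 1.28 -0.12 -0.38]
at [129.6   8.9] 3.9 shift [ 0.09 -0.11 -0.11] spin 0.001 F [ 4.8   0.61 -1.53]
58 [[114.0, -50.0], [120.0, -49.0], [121.0, -47.0], [124.0, -47.0], [119.0, -45.0], [122.0, -43.0], [111.0, -39.0], [116.0, -36.0], [117.0, -34.0], [114.0, -31.0], [115.0, -29.0], [116.0, -25.0], [116.0, -21.0], [113.0, -18.0], [114.0, -14.0]]
```

It's firmly stopped at 4.8 N, at the position expected for shut. Backing away, then checking.

```bash
python3 -m jog '[[0.5,0,0,0],[1.5,0,0,0],[3,0,0,0],[4,0,-1,0],[5,0,-4,0],[6,-2,-8,0],[8,-6,-12,0],[10,-10,-15,0],[13,-13,-16,0],[16,-16,-16,0],[19,-19,-16,0],[19,-19,-16,0],[19,-19,-16,0]]' ; python3 - <<'E'
from h import *
go(0,0,0)
c=cam("top");X=cloud(c)
r=(X[...,:2]-OO)@np.stack([EX,EY],1)*1000
for p in comps(X,.096,.118,(240,345,165,240),20): print("jars",len(p),rk(circ(p)[0]).round(1),circ(p)[1],cv2.minAreaRect(p[:,:2].astype(np.float32)))
for x0 in (-84.5,-43.5,-1.5,40.5):
    m=(X[...,2]>.0985)&(X[...,2]<.116)&(abs(r[...,0]-x0)<12)&(abs(r[...,1])<35); print(x0,"y range",r[m].min(0).round(1),r[m].max(0).round(1),X[m][:,2].max())
for p in comps(X,.084,.0985,(225,275,195,255),20): print("salt",len(p),rk(circ(p)[0]).round(1),circ(p)[1],p[:,2].max())
for p in comps(X,.04,.056,(200,260,195,260),15): q=p; print("bar?",len(q),rk(q.mean(0)).round(1),[rk(a).round(0).tolist() for a in cv2.boxPoints(cv2.minAreaRect(q[:,:2].astype(np.float32)))])
im=c["pixels"][...,::-1];cv2.imwrite("pics/t9.png",cv2.resize(im[145:305,180:380],None,fx=3.7,fy=3.7,interpolation=cv2.INTER_CUBIC))
E
```

```text
t: 30.08
eef_pos: [0.1959, 0.4965, 0.1652]
tool_rot: [-0.002, 0.544, 0.839, 0.0]
contact_force: [-0.1, -0.3, -0.2]
gripper_width: 0.002
grasp_force: 0.0
at [325.5 205.3] 165.2 shift [-32.85  20.17  16.35] spin 0.012 F [-0.19  0.22 -0.21]
jars 1457 [-22.5  -0.1] 0.08284425735473633 ((0.5223026275634766, 0.25851601362228394), (0.04396747797727585, 0.16547125577926636), 22.07449722290039)
-84.5 y range [-96.4 -19.9] [-72.7  20.9] 0.11595833014767987
-43.5 y range [-55.2 -17.9] [-31.6  22.1] 0.11500550964021561
-1.5 y range [-13.2 -22.2] [10.4 20.6] 0.10568417842612332
40.5 y range [ 28.5 -20.2] [52.3 20.8] 0.11508521226092705
salt 213 [86.4 -2. ] 0.016941389068961143 0.09713396525758311
bar? 140 [115.1 -11.2] [[119.0, 30.0], [105.0, 29.0], [109.0, -49.0], [123.0, -48.0]]
bar? 60 [95.4 12.2] [[90.0, 28.0], [78.0, 17.0], [102.0, -11.0], [115.0, -0.0]]
```

View pics/t9.png

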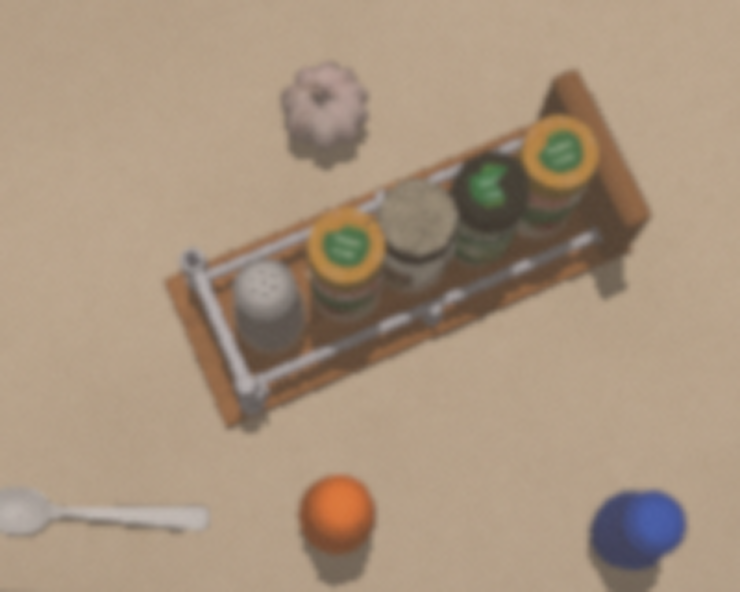

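The top view shows four lids touching in a straight row from the block (560,152) to (346,245), with the upright shaker behind them at (267,300). The bar is shut from (192,262) to (248,385), and the garlic and teaspoon haven't moved.

```bash
python3 -c "
from station import bot
print(bot.hand_in())"
```

```text
the job is handed in; nothing more can be done
None
```

I handed the job in at about 30 s: the jars are touching and seated on the end block at roughly 5 N (estimated from the wrist force), the salt shaker stands upright behind the last jar about 2 mm off the centre line, the bar is shut against its stop, and the garlic and teaspoon haven't moved.

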